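Snap a spare fuse into the spring clips of a control box

ROBOT

A 7-joint arm with a two-finger parallel gripper is mounted at the origin on the work surface. World frame = base frame: x ahead of the robot, y to its left, z up, the work surface at z = 0. Lengths are in m, angles in rad, forces in N, time in s.
With the tool pointing down it reaches from about 0.35 to 0.775 m from the base axis. Payload 3.1 kg.
Tool frame: the origin (TCP) lies at the very end of the fingers, on their centre line; the grasp point (between the pads) lies 19 mm behind it (bot.tcp_to_grasp is the distance from the TCP to the grasp point, in m); z points along the fingers, y is the line along which they close (so a half turn about z gives the same grasp; the last joint's range is limited). The gripper opens to 85 mm and grips with 20 to 120 N. Pads are 22 mm wide; open, the fingers measure 114 mm over their backs; the gripper's body (76 mm by 85 mm) begins 54 mm behind the grasp point. The pads swing forward as they close: fully open they stand 13 mm farther back than shut.
Start: joints at [1.133, 0.311, 0.014, 1.512, -0.004, 1.319, -0.027], TCP at [0.212, -0.507, 0.231] pointing down, gripper open.
Joint ranges: [-2.7, 2.7], [-0.3, 1.91], [-1.27, 1.3], [0.12, 2.57], [-1.44, 4.58], [0.2, 2.03], [-3.05, 3.05]. Speed limits (rad/s): [2.79, 2.79, 3.14, 3.14, 3.14, 3.14, 3.14].

INTERFACE

Orientations are given as a unit quaternion [w, x, y, z].
In Python, from bench import sensors, imaging, bot gives the robot as it stands.
- The arm moves only by the tool step_arm, never from a script. Its argument "increments" is one flat list of numbers, 5 for each row, row after row: the closure in counts, from 0 (fully open) to 255 (shut), then the shift along the tool's x, y, z in units of 1000 mm (1.0 is 1000 mm), then the turn about the tool's z in units of 60 degrees (1.0 is 60 degrees). A call has 1 to 5 rows; each row shifts and turns the commanded pose from where the row before left it, along the tool's axes as they then stand; what a row does not reach is not made up. A row lasts 1/12 s, in which the tool goes at most 41.7 mm and 7.16 degrees, less where a joint would pass 70% of its speed; a pose out of reach is approached as far as the arm can. A call with a number of a shift or a turn outside -1 to 1 is refused whole. A call with a gripper value outside its range is refused whole. The fingers move at their own pace and stop on an object; "squeeze" is the grip in N (left out, the last holds). Time passes only in rows, so rows that do not move let the fingers close. It gives the time, the measured TCP pose, the force, the opening and the grip force at its end, in the units of the state.
- sensors.observe(): the state, without advancing time (a new reading comes with each control period).
- imaging.grab_frame(name): name is "scene" or "side" or "wrist"; returns a dict with "image" (480x640x3 uint8, red, green, blue), "range_z" (480x640 float32, m along the optical axis (not along the pixel's ray), 0 where there is no reading), "fovy" (degrees; the focal length in pixels is half the picture's height over the tangent of half this angle, whatever the lens; pixels are square), "cx", "cy" (the principal point, pixels), "k1" (the pictures are not rectified: a ray, as slopes to the right and down, at radius r is drawn at 1 + k1 r^2 times it, then the intrinsics apply), "eye" and "attitude" of the camera in the world. Camera axes: x right, y down, z forward; pixel columns grow to the right and rows downward; lengths in m; the calibration is good to about 2 mm. A picture is of the moment at which its call begins.
- bot.sign_off(): hands the job in; it is judged then, once.
Trained networks look in a picture, given as the dict that the camera call returned (one of the last four; its "shot" number tells which), for a name from the list of things; names that differ only in an ending like _2 or _b are one class to them, and where a whole thing is asked for, a point or a joint stands for the part that bears it (a point fixed in the world has none). Each returns a list of dicts, best first, with "confidence" (0 to 1); they miss things now and then, are a little off and sometimes report something else, mostly with a low value. They report only what shows in the picture. A call takes as long as a camera call. They do not tell look-alikes from the thing itself.
- imaging.spot_in(picture, target): "position" ([x, y, z] in m, in world coordinates, good to about 4 mm: the middle of the surface that is visible of it).
- imaging.outline_of(picture, target): "pixels" (480x640 bool, what is visible of it).
- imaging.spot_point(picture, target): "position" ([x, y, z] in m, in world coordinates, good to about 4 mm: a listed point, or the origin of a listed thing).
The state is a dict: "time": time; "joints": joint angles; "joint_vel": joint speeds; "joint_efforts": joint torques, N m; "position": TCP position; "tool_rot": TCP orientation; "force": force on the tool from outside, world axes, zero at the start; "ft_torque": the same for the moment, N m; "gripper_width": finger opening in m; "finger_force": force on a finger pad.
Only numpy, scipy, OpenCV 4.12 (cv2) and the standard library are available. Lean on these libraries where they do the work, as an engineer would, in place of code of your own. Each camera call takes 0.05 s, during which the arm holds its last target. There are 200 camera calls.

TASK

Take the thick spare fuse out of the carton and fit it in the empty spring clips on the rail of the opened control box: find the clips, lay the fuse in their mouths, then press it home one end at a time until both ends have snapped down onto the base. Be gentle: the thin rail must not be bent and the clips must not be forced open by a fuse that is off-centre. Leave the other things where they are, and let go of the fuse.

Things in the scene. Friction and masses are not known exactly. Their poses are not given: they have to be found in the camera images.
- fuse: the fuse to fit: a cartridge fuse, white ceramic tube with two bright metal end caps, 22 mm diameter (tube 20.8 mm), 76 mm long, the cap edges chamfered 2.5 mm; caps reach from 18 to 38 mm from the middle; about 60 g, smooth. Origin at its middle, on its axis; x along the axis, either end first. It lies level in one of the two places of the carton, its axis 25 mm above the table; the middle 40 mm of its length is free of the ribs that carry it
- box: the opened control box: a grey plastic tub lying on its back, fixed, 220 mm (its x) by 350 mm (its y), 55 mm high. Origin at the centre of its underside, z up. A thin steel rail runs along its y over x = 0 and carries the fuse base. The rail's end from y = +78 mm on is taken by terminal blocks, 62 mm, and a breaker, 94 mm above the underside; from there to the wall at y = -171 mm it carries only the base and, at y = -134 mm, an end bracket 49 mm above the underside
- rail_mid (a point): point on the box's rail, on its top (27.5 mm above the underside). Near it is clamped a black fuse base, 112 mm in x, 36 mm in y, 22 mm high, with two spring clips of sheet copper centred at x = -29 and +29 mm, each two jaws, 14 mm long in x, facing each other in y. Where along y the base is clamped is NOT measured: its middle is from 35 mm below to 35 mm above this point's y; find it by sight or feel
- mouth (a point): where the middle of a fuse laid in the clip mouths would be if the base were clamped at rail_mid (75 mm above the underside). Flared lips: top edges level with this point, 27.5 mm apart in y inside and 30.5 mm outside, narrowing to 18.6 mm apart 6.5 mm lower. A fuse laid between the lips along the box's x settles in their middle. End tabs 86 mm apart leave the fuse 5 mm of play each way in x; their tops are 12 mm below this point
- seat (a point): where the middle of the fuse would be when home, if the base were clamped at rail_mid (63 mm above the underside, 12 mm below the mouth). Each end takes 9 to 15 N (the first more than the second; friction differs) to push some 5 mm down between its jaws, then snaps down the rest onto the base and sits firm, held by the jaws. The lips' tops are then level with the fuse's top
- rail (a joint): how far the thin rail is bent down, m: 0 at rest, about 1 mm for each 8 N pressed down on the clips; 2.75 mm (about 22 N) is the most it takes. Both ends of the fuse pushed at once need more than that
- near_right_jaw (a joint): spread of the clip jaw at x = -29 mm, -y side: m, 0 at rest, grows as the jaw is pushed outward (9 N to start, then 9 N per mm). A fuse going in midway spreads each jaw 1.7 mm; beyond 3 mm it is bent for good, as when a fuse is forced in off-centre. It does not give inward
- near_left_jaw (a joint): spread of the clip jaw at x = -29 mm, +y side: m, 0 at rest, grows as the jaw is pushed outward (9 N to start, then 9 N per mm). A fuse going in midway spreads each jaw 1.7 mm; beyond 3 mm it is bent for good, as when a fuse is forced in off-centre. It does not give inward
- far_right_jaw (a joint): spread of the clip jaw at x = +29 mm, -y side: m, 0 at rest, grows as the jaw is pushed outward (9 N to start, then 9 N per mm). A fuse going in midway spreads each jaw 1.7 mm; beyond 3 mm it is bent for good, as when a fuse is forced in off-centre. It does not give inward
- far_left_jaw (a joint): spread of the clip jaw at x = +29 mm, +y side: m, 0 at rest, grows as the jaw is pushed outward (9 N to start, then 9 N per mm). A fuse going in midway spreads each jaw 1.7 mm; beyond 3 mm it is bent for good, as when a fuse is forced in off-centre. It does not give inward
- carton: low open cardboard carton, 100 mm (its x) by 160 mm (its y), rim 15 mm high, fixed. Origin at the centre of its underside. Two places at y = -37 and +37 mm, each a pair of notched ribs at x = -24.5 and +24.5 mm, 5 mm thick, up to 22 mm high; fuses lie along its x
- thin_fuse: the wrong fuse, in the carton's other place: 14 mm diameter, 60 mm long, otherwise alike. Leave it. Origin at its middle, x along its axis
- screwdriver: a screwdriver with a red handle lying on the table. Leave it
- mug: a white mug, 76 mm wide, 85 mm high, on the table. Leave it
- dish: a steel parts dish, 100 mm wide, 28 mm high, on the table. Leave it
Things that resemble listed ones, but are neither listed nor needed, are in the scene too. Leave any green or pink look-alike of the fuse alone.

How it is judged:
At the end, for the whole second after the job is handed in: the fuse lies level across the rail in both clips, home on the base: its axis 60 to 65.5 mm above the box's underside, level within 3 degrees, along the box's x within 5 degrees, its middle within 6 mm of x = 0 and 45 mm in y of rail_mid; at rest and let go (z of fuse in the frame of box between 0.06 and 0.0655 m and angle between fuse's own x axis and vertical between 1.51 and 1.63 rad and angle between the x axis of fuse and the x axis of box, either way round below 0.1 rad and x of fuse in the frame of box between -0.006 and 0.006 m and y of fuse in the frame of rail_mid between -0.045 and 0.045 m and linear speed of fuse below 0.02 m/s); the robot touches nothing.
It fails at once if the rail is bent down more than 2.75 mm (about 22 N) (value of joint rail above 0.00275 m).
It fails at once if a bystander is moved (distance of thin_fuse from where it was at the start of the episode above 0.02 m or distance of any of screwdriver, mug, dish from where it was at the start of the episode above 0.03 m).
It fails at once if a clip jaw is bent open more than 3 mm (value of joint any of near_left_jaw, near_right_jaw, far_left_jaw, far_right_jaw above 0.003 m).
It also fails if it takes over 61 s, if anything falls off the work surface, if the arm or the gripper's body presses on something with over 40 N, if the wrist force passes 120 N, or if a joint passes its speed limit or range.

## Working session

There is one attempt and no reset: what is moved stays moved. The work goes in short steps, Python scripts to look and compute and a tool call to move; the robot and the scene stay as the last step left them, time stands still between calls to the robot, and variables do not carry over. Pictures are saved under pics/ and viewed, at most 10 in all, crops included, and the job is handed in when it is done.

Besides the shell and the picture viewer there is one more tool, called as name(argument=value, ...), one argument or row to a line, values as JSON. step_arm: Moves the arm, as the interface text tells. Its arguments: {"type":"object","properties":{"increments":{"type":"array"},"squeeze":{"type":"number"}},"required":["increments"]}

```bash
mkdir -p pics; ls
cat > h.py <<'E'
import numpy as np, cv2
from bench import sensors, imaging, bot
from scipy.spatial.transform import Rotation as R
def att(p):
    a=np.array(p["attitude"],float)
    return a if a.shape==(3,3) else R.from_quat(a[[1,2,3,0]]).as_matrix()
def cloud(p):
    f=240/np.tan(np.radians(p["fovy"])/2)
    v,u=np.mgrid[0:480,0:640].astype(float)
    x=(u-p["cx"])/f; y=(v-p["cy"])/f; a,b=x.copy(),y.copy()
    for _ in range(8):
        s=1+p["k1"]*(a*a+b*b); a=x/s; b=y/s
    z=p["range_z"].astype(float); c=np.stack([a*z,b*z,z],-1)@att(p).T+np.array(p["eye"])
    c[z<=0]=np.nan
    return c
def save(p,n): cv2.imwrite("pics/"+n,cv2.cvtColor(p["image"],cv2.COLOR_RGB2BGR))
E
python3 - <<'E'
from h import *
s=sensors.observe(); print(s)
for n in ("scene","side"):
    p=imaging.grab_frame(n); save(p,n+"1.png"); print(n,p["eye"],p["fovy"],p["k1"])
    for t in ("fuse","thin_fuse","carton","box","rail_mid","mouth"):
        f=imaging.spot_point(p,t)
        print(t,[(np.round(q["position"],3).tolist(),round(q["confidence"],2)) for q in f[:4]])
    np.save(n+"1.npy",cloud(p))
E
```

```text
pics
{'time': 0.0, 'joints': array([ 1.13328552,  0.31173985,  0.01401229,  1.51307885, -0.00440987,
        1.31919528, -0.02723095]), 'joint_vel': array([-0.00026154, -0.00157465, -0.00103396,  0.00052407,  0.00041536,
       -0.00105761, -0.00120609]), 'joint_efforts': array([-4.08192000e-05, -3.79914272e+01,  1.45847057e-01, -2.30593121e+01,
        1.21390302e-02,  1.36802325e-02,  3.33419052e-05]), 'position': array([ 0.21177513, -0.50679312,  0.23020454]), 'tool_rot': array([-1.16170747e-03,  9.80477505e-01,  1.96627655e-01, -2.81080621e-04]), 'force': array([ 0.87289379, -0.10353155,  0.21651908]), 'ft_torque': array([-0.02127816,  0.02230716,  0.0332999 ]), 'finger_force': 0.0, 'gripper_width': 0.08564634904060751}
scene [ 1.5135914  -0.18482425  1.22376009] 46.22318999370526 0.03996435286051817
fuse [([0.51, 0.327, 0.025], 0.62), ([0.491, 0.471, 0.009], 0.58), ([0.357, 0.258, 0.007], 0.54), ([0.38, 0.372, 0.011], 0.44)]
thin_fuse [([0.526, 0.253, 0.021], 0.45)]
carton [([0.511, 0.291, 0.001], 0.81)]
box [([0.547, -0.085, -0.0], 0.89)]
rail_mid [([0.543, -0.106, 0.027], 0.81)]
mouth [([0.543, -0.105, 0.073], 0.76)]
side [0.18849599 0.54222411 0.77143759] 56.86485786639806 -0.09710063553224961
fuse [([0.507, 0.33, 0.027], 0.98), ([0.381, 0.379, 0.011], 0.82), ([0.358, 0.257, 0.013], 0.67)]
thin_fuse [([0.519, 0.256, 0.021], 0.72), ([0.508, 0.327, 0.022], 0.17)]
carton [([0.515, 0.29, 0.003], 0.67)]
box [([0.547, -0.085, 0.003], 0.92)]
rail_mid [([0.547, -0.107, 0.026], 0.74)]
mouth [([0.546, -0.108, 0.077], 0.93), ([0.518, 0.29, 0.001], 0.21)]
```

View pics/scene1.png

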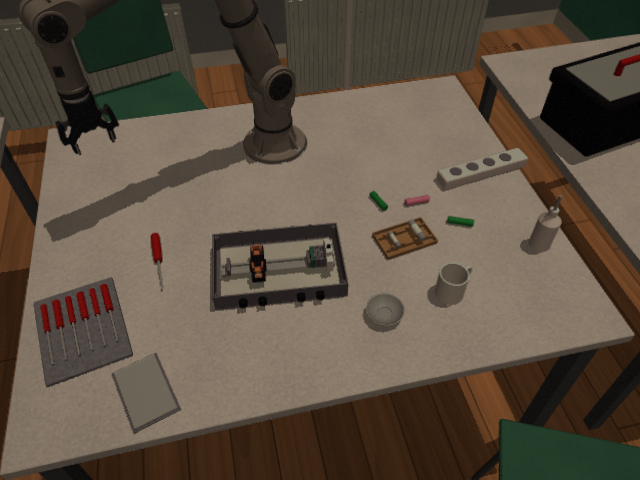

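View pics/side1.png

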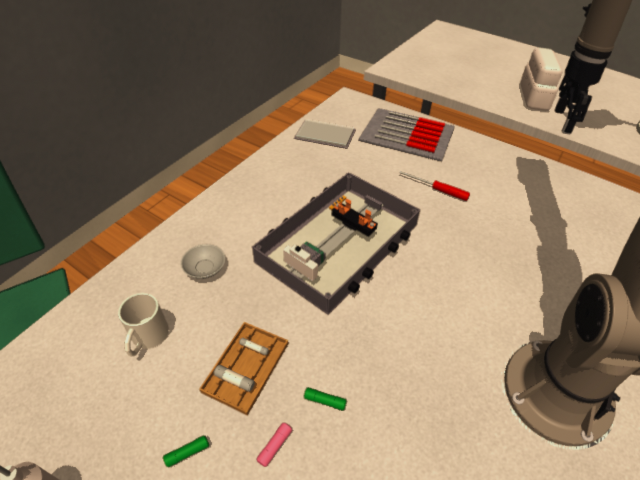

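The scene shows the thick white fuse in the carton at scene (417,230) / side (235,378). Things it could be taken for:
- the thin white fuse, side (255,347)
- the green ones, side (325,398) and (187,451)
- the pink one, side (275,445)

I choose the thick one at side (235,378). The empty base is at scene (258,262) / side (353,215).

Run:
```python
from h import *
cv2.imwrite("pics/crop.png",cv2.resize(cv2.imread("pics/side1.png")[315:415,190:300],None,fx=5,fy=5,interpolation=cv2.INTER_CUBIC))
def pca(P):
    m=P.mean(0); w,V=np.linalg.eigh(np.cov((P-m)[:,:2].T)); d=V[:,1]; return m,np.degrees(np.arctan2(d[1],d[0]))%180,np.sqrt(w)
for n in ("scene","side"):
    p=imaging.grab_frame(n); C=cloud(p)
    for t in ("fuse","thin_fuse","carton","box"):
        for q in imaging.outline_of(p,t)[:4 if t=="fuse" else 1]:
            P=C[q["pixels"]]; P=P[np.isfinite(P).all(1)]
            if t in("carton","box"):
                r=cv2.minAreaRect(P[:,:2].astype(np.float32)); print(n,t,r)
                continue
            m,a,w=pca(P); r=cv2.minAreaRect(P[:,:2].astype(np.float32))
            print(n,t,round(q["confidence"],2),m.round(4),round(a,1),np.round(r[0],4),np.round(r[1],3),r[2],np.percentile(P[:,2],95))
    # orange/copper clips
    im=p["image"].astype(int); B=(C[...,2]>.055)&(C[...,2]<.085)&(np.hypot(C[...,0]-.545,C[...,1]+.1)<.09)
    k=B&(im[...,0]>1.5*im[...,2]); P=C[k]; print(n,"copper",len(P),P.mean(0),P.min(0),P.max(0), pca(P)[1])
```

```text
scene fuse 0.6 [0.499  0.4649 0.0189] 64.0 [0.4991 0.4646] [0.076 0.022] 58.086639404296875 0.026464231474229827
scene fuse 0.5 [0.512  0.3234 0.0303] 3.9 [0.4964 0.3283] [0.109 0.04 ] 7.519714832305908 0.04012422332853788
scene fuse 0.45 [0.386  0.3699 0.0178] 92.2 [0.3833 0.375 ] [0.038 0.086] 14.90906810760498 0.025469751250088414
scene thin_fuse 0.58 [0.5276 0.2499 0.0271] 9.2 [0.5277 0.2503] [0.056 0.014] 9.044873237609863 0.0324156023571554
scene carton ((0.516497015953064, 0.2881874740123749), (0.10837548971176147, 0.1638791710138321), 9.501230239868164)
scene box ((0.5266727209091187, -0.0843101441860199), (0.3713366985321045, 0.2990652024745941), 83.58744049072266)
scene copper 114 [ 0.54606497 -0.14111922  0.06589573] [ 0.48715834 -0.15913792  0.05502106] [ 0.59872998 -0.12244532  0.08069684] 173.94940584112982
side fuse 0.94 [0.3544 0.2611 0.0176] 17.2 [0.3574 0.256 ] [0.08  0.029] 17.6306095123291 0.022063646861922154
side fuse 0.91 [0.4895 0.4675 0.0174] 66.2 [0.4954 0.466 ] [0.077 0.029] 64.78057861328125 0.021959629777530233
side fuse 0.64 [0.5049 0.3262 0.0311] 9.5 [0.5089 0.321 ] [0.077 0.032] 7.547292232513428 0.03575237280740322
side fuse 0.64 [0.3783 0.374  0.0185] 91.2 [0.3798 0.3732] [0.023 0.076] 1.1583977937698364 0.022300348905824118
side thin_fuse 0.54 [ 0.4098 -0.4025  0.0165] 0.4 [ 0.4426 -0.4172] [0.192 0.056] 2.6066367626190186 0.025787252884581363
side carton ((0.5151113867759705, 0.28874504566192627), (0.10214178264141083, 0.16219572722911835), 9.101119995117188)
side box ((0.5562262535095215, -0.11320224404335022), (0.41114193201065063, 0.2844694256782532), 83.69224548339844)
side copper 155 [ 0.5378175  -0.13909783  0.06425174] [ 0.49330331 -0.15699618  0.05510648] [ 0.58776303 -0.12002464  0.07475431] 174.5880468709626
```

View pics/crop.png

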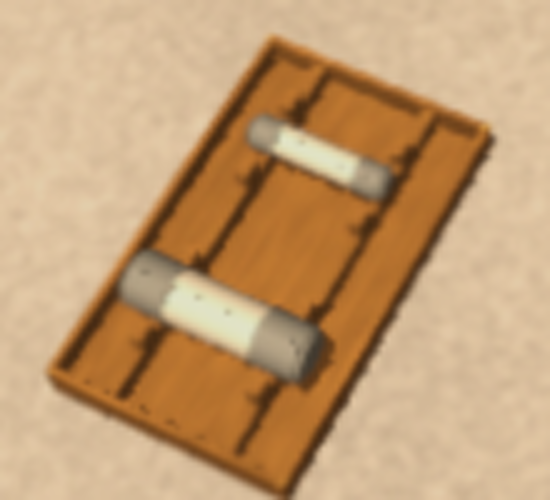

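The crop shows the thick white fuse at the lower left of the carton, crop (220,315), clearly fatter than the thin one at crop (320,160). I'll go above the thick one.

step_arm(
  increments=[100,0,0,0,0.1125,100,0,0,0,0.1125,100,0.0171,-0.031,0,0,100,0.0171,-0.031,0,0,100,0.0171,-0.031,0,0],
  squeeze=40,
)

```text
time: 1.62
position: [0.248, -0.4065, 0.231]
tool_rot: [-0.0, 0.997, 0.079, 0.0]
force: [0.7, 0.9, 0.6]
gripper_width: 0.0519
finger_force: 0.0
```

step_arm(
  increments=[100,0.0171,-0.031,0,0,100,0.0171,-0.031,0,0,100,0.0171,-0.031,0,0,100,0.0171,-0.031,0,0,100,0.0171,-0.031,0,0],
)

```text
time: 2.03
position: [0.3079, -0.2392, 0.2315]
tool_rot: [0.0, 0.997, 0.08, 0.0]
force: [0.6, 1.0, 0.5]
gripper_width: 0.0522
finger_force: 0.0
```

step_arm(
  increments=[100,0.0171,-0.031,0,0,100,0.0171,-0.031,0,0,100,0.0171,-0.031,0,0,100,0.0171,-0.031,0,0,100,0.0171,-0.031,0,0],
)

```text
time: 2.45
position: [0.3675, -0.0725, 0.2317]
tool_rot: [0.0, 0.997, 0.08, 0.001]
force: [0.5, -0.0, -0.4]
gripper_width: 0.0516
finger_force: 0.0
```

step_arm(
  increments=[100,0.0171,-0.031,0,0,100,0.0171,-0.031,0,0,100,0.0171,-0.031,0,0,100,0.0171,-0.031,0,0,100,0.0171,-0.031,0,0],
)

```text
time: 2.87
position: [0.4273, 0.094, 0.2317]
tool_rot: [0.0, 0.997, 0.08, 0.001]
force: [0.3, 0.2, -0.0]
gripper_width: 0.0515
finger_force: 0.0
```

step_arm(
  increments=[100,0.0171,-0.031,0,0,100,0.0171,-0.031,0,0,100,0.0171,-0.031,0,0,100,0.0171,-0.031,0,0,100,0.0171,-0.031,0,0],
)

```text
time: 3.28
position: [0.4872, 0.2605, 0.2312]
tool_rot: [0.0, 0.997, 0.08, 0.0]
force: [0.5, -0.6, 1.0]
gripper_width: 0.0518
finger_force: 0.0
```

step_arm(
  increments=[100,0.0171,-0.031,0,0,100,0.0171,-0.031,0,0,100,0,0,0,0],
)

```text
time: 3.53
position: [0.5091, 0.334, 0.2297]
tool_rot: [-0.004, 0.996, 0.084, -0.001]
force: [-0.7, 1.0, -0.1]
gripper_width: 0.0519
finger_force: 0.0
```

Run:
```python
from h import *
s=sensors.observe(); T=R.from_quat(np.array(s["tool_rot"])[[1,2,3,0]]).as_matrix(); print(s["position"],T[:,0])
p=imaging.grab_frame("wrist"); save(p,"w1.png"); C=cloud(p)
for q in imaging.outline_of(p,"fuse")[:3]:
    P=C[q["pixels"]]; P=P[np.isfinite(P).all(1)]; P=P[(P[:,2]>.024)&(P[:,2]<.045)]
    r=cv2.minAreaRect(P[:,:2].astype(np.float32)); print(q["confidence"],P.mean(0),r,np.percentile(P[:,2],[50,95]))
    m=np.array(r[0]); d=m-s["position"][:2]; print("tool dx,dy",d@T[:2,0],d@T[:2,1])
q=imaging.spot_point(p,"carton"); print(q[:1])
```

```text
[0.50911741 0.33398858 0.22968263] [ 0.98585686  0.16757891 -0.00188763]
0.88 [0.51267427 0.32675051 0.03324974] ((0.5106555223464966, 0.32616743445396423), (0.07612428069114685, 0.02086046151816845), 10.610252380371094) [0.03375121 0.03585626]
tool dx,dy 0.00020570286509594474 0.007968059895244354<stdin>:6: RuntimeWarning: Mean of empty slice.
  ret = um.true_divide(
Traceback (most recent call last):
IndexError: index -1 is out of bounds for axis 0 with size 0
```

View pics/w1.png

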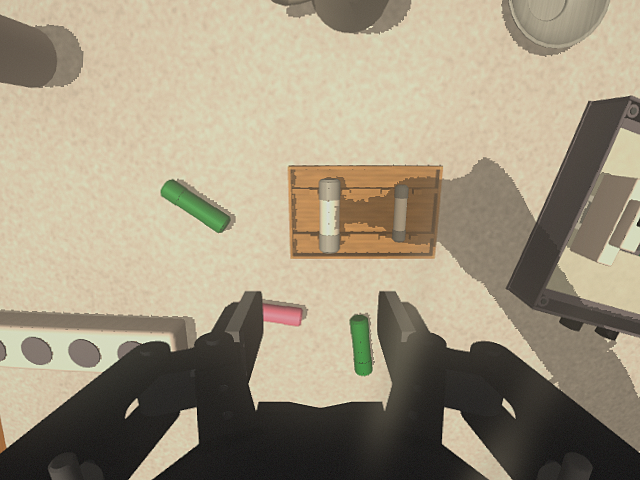

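The wrist view shows the thick fuse at (330,215) and the thin one at (400,212). The arm overshot slightly, so I'll let it settle while descending and check before the last part.

step_arm(
  increments=[100,0,0,0,0,100,0,0,0.04,0,100,0,0,0.04,0,100,0,0,0.04,0,100,0,0,0,0],
)

```text
time: 4.05
position: [0.5064, 0.3183, 0.1033]
tool_rot: [0.005, 0.997, 0.079, -0.007]
force: [-1.1, -1.3, -1.3]
gripper_width: 0.0522
finger_force: 0.0
```

step_arm(
  increments=[100,0,0,0,0,100,0,0,0,0,100,0,0,0,0],
)

```text
time: 4.3
position: [0.5125, 0.327, 0.1151]
tool_rot: [-0.002, 0.997, 0.08, 0.003]
force: [-0.3, 0.7, -0.0]
gripper_width: 0.0518
finger_force: 0.0
```

step_arm(
  increments=[100,0,0,0.015,0,100,0,0,0.02,0,100,0,0,0.02,0,100,0,0,0.012,0,100,0,0,0,0],
)

```text
time: 4.72
position: [0.5101, 0.3251, 0.0435]
tool_rot: [0.001, 0.997, 0.08, -0.001]
force: [-0.4, 0.1, 0.0]
gripper_width: 0.0521
finger_force: 0.0
```

step_arm(
  increments=[100,0,0,0,0,100,0,0,0,0],
)

```text
time: 4.88
position: [0.5116, 0.327, 0.0463]
tool_rot: [-0.001, 0.997, 0.08, 0.002]
force: [0.2, -0.4, 0.4]
gripper_width: 0.0518
finger_force: 0.0
```

step_arm(
  increments=[100,-0.0005,0,0.012,0,100,0,0,0.012,0,100,0,0,0.008,0,100,0,0,0.004,0,100,0,0,0,0],
)

```text
time: 5.3
position: [0.5088, 0.3247, 0.0063]
tool_rot: [0.001, 0.997, 0.08, -0.002]
force: [0.4, 0.8, -0.6]
gripper_width: 0.0521
finger_force: 0.0
```

step_arm(
  increments=[170,0,0,0,0,200,0,0,0,0,240,0,0,0,0,240,0,0,0,0,240,0,0,0,0],
  squeeze=40,
)

```text
time: 5.72
position: [0.5103, 0.3262, 0.0088]
tool_rot: [-0.0, 0.997, 0.08, 0.001]
force: [-0.1, 0.2, 0.3]
gripper_width: 0.0196
finger_force: 39.0
```

step_arm(
  increments=[240,0,0,0,0,240,0,0,0,0],
)

```text
time: 5.88
position: [0.5103, 0.3261, 0.0088]
tool_rot: [-0.0, 0.997, 0.08, 0.0]
force: [0.1, -0.7, 1.6]
gripper_width: 0.0197
finger_force: 39.1
```

step_arm(
  increments=[240,0,0,-0.01,0,240,0,0,-0.025,0,240,0,0,-0.035,0,240,0,0,-0.035,0,240,0,0,-0.025,0],
)

```text
time: 6.3
position: [0.5104, 0.3264, 0.1418]
tool_rot: [-0.001, 0.997, 0.08, 0.001]
force: [0.8, 0.3, -0.1]
gripper_width: 0.0192
finger_force: 39.1
```

step_arm(
  increments=[240,0,0,-0.01,0,240,-0.001,0.01,0,0.05,240,-0.002,0.02,0,0.05,240,-0.003,0.03,0,0.05,240,-0.003,0.034,0,0.05],
)

```text
time: 6.72
position: [0.5053, 0.2317, 0.1473]
tool_rot: [-0.0, 1.0, -0.024, -0.001]
force: [0.2, -0.2, -0.8]
gripper_width: 0.0195
finger_force: 39.1
```

step_arm(
  increments=[240,0.002,0.034,0,0.053,240,0.004,0.034,0,0,240,0.004,0.034,0,0,240,0.004,0.034,0,0,240,0.004,0.034,0,0],
)

```text
time: 7.13
position: [0.5072, 0.0585, 0.1474]
tool_rot: [0.0, 0.999, -0.052, -0.001]
force: [0.4, 0.3, -0.7]
gripper_width: 0.0194
finger_force: 39.1
```

step_arm(
  increments=[240,0.004,0.034,0,0,240,0.004,0.034,0,0,240,0.004,0.034,0,0,240,0.003,0.03,0,0,240,0.002,0.02,0,0],
)

```text
time: 7.55
position: [0.5079, -0.0972, 0.1471]
tool_rot: [0.001, 0.998, -0.055, -0.001]
force: [0.3, -0.6, -1.0]
gripper_width: 0.0195
finger_force: 39.1
```

step_arm(
  increments=[240,0,0.012,0,0,240,0,0.006,0,0,240,0,0,0,0,240,0,0,0,0,240,0,0,0,0],
)

```text
time: 7.97
position: [0.5078, -0.1077, 0.1483]
tool_rot: [-0.001, 0.999, -0.05, -0.0]
force: [0.5, 1.6, -0.5]
gripper_width: 0.0195
finger_force: 39.1
```

```bash
cat > base.py <<'E'
from h import *
import sys
def run(show=None):
    s=sensors.observe(); T=R.from_quat(np.array(s["tool_rot"])[[1,2,3,0]]).as_matrix()
    print(s["position"],"tool yaw",np.degrees(np.arctan2(T[1,0],T[0,0])))
    for n in ("wrist","side","scene"):
        p=imaging.grab_frame(n); C=cloud(p)
        if n==show: save(p,f"{n}_{s['time']:.1f}.png")
        for t in ("box","rail_mid","mouth"):
            print(n,t,[(np.round(q["position"],4).tolist(),round(q["confidence"],2)) for q in imaging.spot_point(p,t)[:1]])
        im=p["image"].astype(int); B=(C[...,2]>.052)&(C[...,2]<.082)&(np.hypot(C[...,0]-.545,C[...,1]+.14)<.075)
        k=B&(im[...,0]>1.6*im[...,2])
        P=C[k]
        if len(P)>20:
            r=cv2.minAreaRect(P[:,:2].astype(np.float32)); print(n,"copper",len(P),P.mean(0).round(4),r)
            for a,b in ((-1,0),(0,1)):
                m=.543; Q=P[(P[:,0]>m) if b else (P[:,0]<m)]; 
                if len(Q): print("   half x",Q[:,0].mean().round(4),"y range",np.percentile(Q[:,1],[1,50,99]).round(4),"x",np.percentile(Q[:,0],[1,99]).round(4),"ztop",np.percentile(Q[:,2],99).round(4))
        q=imaging.outline_of(p,"fuse")
        for o in q[:2]:
            Q=C[o["pixels"]]; Q=Q[np.isfinite(Q).all(1)]; print(n,"fuse",round(o["confidence"],2),Q.mean(0).round(3))
run(sys.argv[1] if len(sys.argv)>1 else None)
E
python3 base.py wrist; ls pics
```

```text
[ 0.50780217 -0.10774505  0.14828477] tool yaw -5.787462345983139
wrist box [([0.543, -0.0837, 0.0024], 0.59)]
wrist rail_mid [([0.5429, -0.1087, 0.027], 0.57)]
wrist mouth [([0.5425, -0.1128, 0.0767], 0.79)]
wrist copper 1245 [ 0.5443 -0.1419  0.0657] ((0.5414648652076721, -0.13993215560913086), (0.030468052253127098, 0.10926453769207001), 84.6887435913086)
   half x 0.5088 y range [-0.1512 -0.141  -0.1236] x [0.4929 0.5209] ztop 0.0747
   half x 0.5719 y range [-0.1573 -0.1446 -0.1273] x [0.5615 0.5863] ztop 0.075
wrist fuse 0.59 [ 0.515 -0.109  0.172]
side box [([0.5459, -0.0827, 0.0017], 0.87)]
side rail_mid [([0.546, -0.1087, 0.0274], 0.91)]
side mouth [([0.5453, -0.1093, 0.0767], 0.93)]
side copper 187 [ 0.5364 -0.1389  0.0625] ((0.5374141931533813, -0.1394481062889099), (0.03166696056723595, 0.10848463326692581), 83.47278594970703)
   half x 0.5061 y range [-0.152  -0.1334 -0.1211] x [0.4856 0.5176] ztop 0.0744
   half x 0.5697 y range [-0.1575 -0.1467 -0.1274] x [0.5589 0.5907] ztop 0.0741
side fuse 0.91 [0.491 0.47  0.017]
side fuse 0.84 [0.355 0.262 0.018]
scene box [([0.5438, -0.0864, 0.0009], 0.63)]
scene rail_mid [([0.5446, -0.104, 0.03], 0.66)]
scene mouth [([0.5437, -0.1064, 0.0721], 0.75)]
scene copper 169 [ 0.5438 -0.1408  0.0613] ((0.5422765612602234, -0.14074590802192688), (0.03233160451054573, 0.1131192296743393), 82.47463989257812)
   half x 0.5083 y range [-0.1517 -0.1364 -0.123 ] x [0.487  0.5263] ztop 0.0785
   half x 0.5756 y range [-0.1592 -0.144  -0.1258] x [0.5432 0.5983] ztop 0.0784
scene fuse 0.68 [ 0.514 -0.112  0.173]
scene fuse 0.61 [0.386 0.369 0.018]
crop.png
scene1.png
side1.png
w1.png
wrist_8.0.png
```

```bash
cp pics/wrist_*.png pics/wb.png
```

```text
(no output)
```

View pics/wb.png

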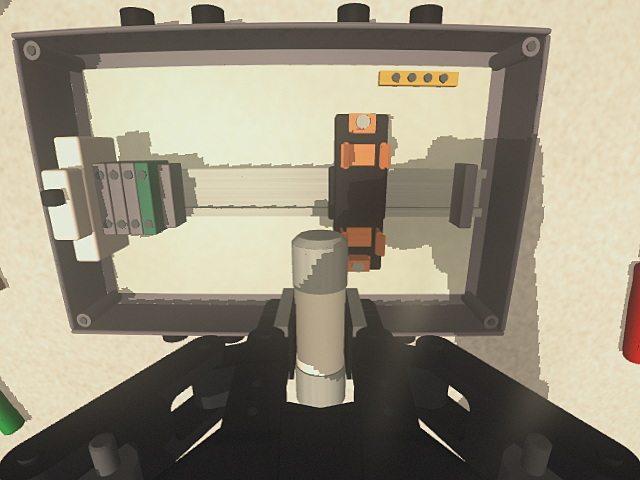

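The wrist view shows the base at (360,190): far clip near (365,155), near clip near (362,240), both empty. The fuse is held at (320,310). Clip centre comes out at about (0.541, -0.140) with yaw about -6°, so I'll move over it.

step_arm(
  increments=[240,0.009,0.007,0,0,240,0.012,0.01,0.01,0,240,0.01,0.008,0.02,0,240,0.0053,0.0038,0.02,0,240,0,0,0.012,0],
)

```text
time: 9.13
position: [0.5406, -0.1445, 0.0842]
tool_rot: [0.0, 0.999, -0.054, -0.001]
force: [-0.4, -0.4, -0.7]
gripper_width: 0.0198
finger_force: 39.1
```

step_arm(
  increments=[240,0,0,0,0,240,0,0,0,0,240,0,0,0,0,240,0,0,0,0,240,0,0,0,0],
)

```text
time: 9.55
position: [0.5415, -0.1425, 0.0877]
tool_rot: [0.0, 0.999, -0.052, 0.001]
force: [-0.1, 0.3, -0.7]
gripper_width: 0.0194
finger_force: 39.1
```

```bash
cat > v.py <<'E'
from h import *
s=sensors.observe(); print(s["position"],s["force"])
p=imaging.grab_frame("wrist"); C=cloud(p); save(p,f"v{s['time']:.1f}.png")
T=R.from_quat(np.array(s["tool_rot"])[[1,2,3,0]]).as_matrix()
print("yaw",np.degrees(np.arctan2(T[1,0],T[0,0])))
L=(C-s["position"])@T  # tool frame
im=p["image"].astype(int); cop=(im[...,0]>1.6*im[...,2])&(C[...,2]>.066)&(C[...,2]<.082)&(abs(L[...,1])<.03)&(abs(L[...,0])<.05)
P=L[cop]
for sg in (-1,1):
    Q=P[P[:,0]*sg>0.01]
    for sy in (-1,1):
        q=Q[Q[:,1]*sy>0]
        if len(q)>5: print("end",sg,"side",sy,len(q),"x",np.percentile(q[:,0],[2,98]).round(4),"y",np.percentile(q[:,1],[2,50,98]).round(4))
for o in imaging.outline_of(p,"fuse")[:1]:
    Q=L[o["pixels"]]; Q=Q[np.isfinite(Q).all(1)]; print("fuse tool",o["confidence"],np.percentile(Q,[2,50,98],axis=0).round(4).tolist())
E
python3 v.py
```

```text
[ 0.54154449 -0.14253503  0.08768999] [-0.13342444  0.3280008  -0.68892161]
yaw -5.964954545567707
end 1 side -1 362 x [0.0213 0.0361] y [-0.0184 -0.0157 -0.0128]
end 1 side 1 140 x [0.0307 0.0364] y [0.0061 0.0091 0.0117]
fuse tool 0.92 [[-0.0314, -0.0096, -0.0271], [0.0097, 0.0003, -0.0248], [0.0386, 0.0098, -0.0157]]
```

step_arm(
  increments=[240,0,-0.0028,0.005,0,240,0,0,0.006,0,240,0,0,0,0,240,0,0,0,0,240,0,0,0,0],
)

```text
time: 10.07
position: [0.5409, -0.14, 0.075]
tool_rot: [-0.0, 0.999, -0.052, -0.0]
force: [-0.0, -1.1, -0.8]
gripper_width: 0.0193
finger_force: 39.1
```

```bash
python3 v.py; ls pics
```

```text
[ 0.54087688 -0.14000211  0.07499059] [-0.0320682  -1.120477   -0.83722081]
yaw -5.996776941109311
end 1 side -1 334 x [0.0225 0.0372] y [-0.0159 -0.0138 -0.0104]
end 1 side 1 253 x [0.0228 0.0373] y [0.0089 0.0126 0.0144]
fuse tool 0.63 [[-0.1057, -0.2082, 0.0142], [0.0432, -0.0417, 0.0685], [0.1179, 0.1154, 0.072]]
crop.png
scene1.png
side1.png
v10.1.png
v9.6.png
w1.png
wb.png
wrist_8.0.png
```

step_arm(
  increments=[240,0.0008,-0.0006,0.004,0,240,0,0,0.004,0,240,0,0,0.002,0,240,0,0,0,0,240,0,0,0,0],
)

```text
time: 10.58
position: [0.5416, -0.1395, 0.0649]
tool_rot: [-0.0, 0.999, -0.052, -0.0]
force: [0.5, 0.7, -0.0]
gripper_width: 0.0194
finger_force: 39.1
```

step_arm(
  increments=[240,0,0,0.001,0,240,0,0,0.001,0,240,0,0,0,0,240,0,0,0,0],
)

```text
time: 10.92
position: [0.5419, -0.1395, 0.0633]
tool_rot: [0.0, 0.999, -0.052, 0.0]
force: [-0.2, 0.5, 0.0]
gripper_width: 0.0193
finger_force: 39.1
```

step_arm(
  increments=[240,0,0,0.001,0,240,0,0,0.001,0,240,0,0,0,0,240,0,0,0,0],
)

```text
time: 11.25
position: [0.5418, -0.1395, 0.0612]
tool_rot: [-0.0, 0.999, -0.052, -0.0]
force: [0.3, -0.7, -0.7]
gripper_width: 0.0196
finger_force: 39.1
```

step_arm(
  increments=[240,0,0,0.001,0,240,0,0,0,0,240,0,0,0,0],
)

```text
time: 11.5
position: [0.5419, -0.1395, 0.0602]
tool_rot: [0.0, 0.999, -0.052, -0.0]
force: [0.4, -0.0, -1.4]
gripper_width: 0.0194
finger_force: 39.1
```

step_arm(
  increments=[240,0,0,0.0007,0,240,0,0,0,0,240,0,0,0,0],
)

```text
time: 11.75
position: [0.5419, -0.1395, 0.0596]
tool_rot: [0.0, 0.999, -0.052, -0.0]
force: [-0.1, 0.1, -1.1]
gripper_width: 0.0193
finger_force: 39.1
```

step_arm(
  increments=[240,0,0,0.0007,0,240,0,0,0,0,240,0,0,0,0],
)

```text
time: 12.0
position: [0.5421, -0.1394, 0.059]
tool_rot: [-0.0, 0.999, -0.052, 0.0]
force: [-0.1, -0.1, -0.8]
gripper_width: 0.0194
finger_force: 39.1
```

step_arm(
  increments=[240,0,0,0.0007,0,240,0,0,0,0,240,0,0,0,0],
)

```text
time: 12.25
position: [0.5422, -0.1394, 0.0586]
tool_rot: [-0.0, 0.999, -0.052, 0.0]
force: [-0.2, 0.3, 2.3]
gripper_width: 0.0191
finger_force: 39.3
```

step_arm(
  increments=[240,0,0,0.0007,0,240,0,0,0,0,240,0,0,0,0],
)

```text
time: 12.5
position: [0.5423, -0.1394, 0.058]
tool_rot: [0.0, 0.999, -0.052, 0.0]
force: [-0.7, 1.5, 4.4]
gripper_width: 0.0194
finger_force: 39.5
```

Contact is felt at 4 N, with the fuse lying in the lips. I'll let go and lift clear of it.

step_arm(
  increments=[195,0,0,0,0,170,0,0,0,0,150,0,0,0,0,140,0,0,0,0,140,0,0,-0.01,0],
)

```text
time: 12.92
position: [0.5396, -0.1395, 0.0653]
tool_rot: [-0.0, 0.999, -0.052, -0.003]
force: [0.1, 0.3, -0.0]
gripper_width: 0.0384
finger_force: 0.0
```

step_arm(
  increments=[140,0,0,-0.02,0,140,0,0,-0.02,0,140,0,0,-0.015,0,140,0,0,0,0,140,0,0,0,0],
)

```text
time: 13.33
position: [0.5427, -0.1397, 0.1237]
tool_rot: [0.0, 0.999, -0.052, 0.001]
force: [-0.2, 0.1, -0.7]
gripper_width: 0.0382
finger_force: 0.0
```

Run:
```python
from h import *
s=sensors.observe(); print(s["position"],s["force"])
ims=[]
for n in ("wrist","side"):
    p=imaging.grab_frame(n); C=cloud(p); np.save(n+"_c.npy",C)
    for o in imaging.outline_of(p,"fuse"):
        Q=C[o["pixels"]]; Q=Q[np.isfinite(Q).all(1)]
        if abs(Q[:,1].mean()+.14)<.03:
            k=Q[Q[:,2]>.075]; r=cv2.minAreaRect(k[:,:2].astype(np.float32)); print(n,o["confidence"],r)
            for e in (Q[:,0]<.52,(abs(Q[:,0]-.542)<.01),Q[:,0]>.562):
                print("  ",Q[e].mean(0).round(4),np.percentile(Q[e][:,2],95).round(4) if e.any() else 0)
    ims.append(p["image"] if n=="wrist" else cv2.resize(p["image"][170:300,260:430],(640,489))[:480])
big=cv2.resize(np.hstack(ims),(800,300)); cv2.imwrite("pics/laid.png",big[...,::-1])
```

```text
[ 0.54268762 -0.13971953  0.12367862] [-0.15343163  0.05847788 -0.68324033]
wrist 0.96 ((0.5426257252693176, -0.1392328143119812), (0.021738305687904358, 0.07683461159467697), 83.71179962158203)
   [ 0.5133 -0.1371  0.082 ] 0.0859
   [ 0.5421 -0.1394  0.0828] 0.0853
   [ 0.5723 -0.1422  0.0823] 0.0859
side 0.8 ((0.5393762588500977, -0.13727127015590668), (0.020404884591698647, 0.07445967942476273), 84.3138656616211)
   [ 0.5094 -0.1326  0.0782] 0.0846
   [ 0.5428 -0.1392  0.075 ] 0.0846
   [ 0.5695 -0.1464  0.0708] 0.0858
```

View pics/laid.png

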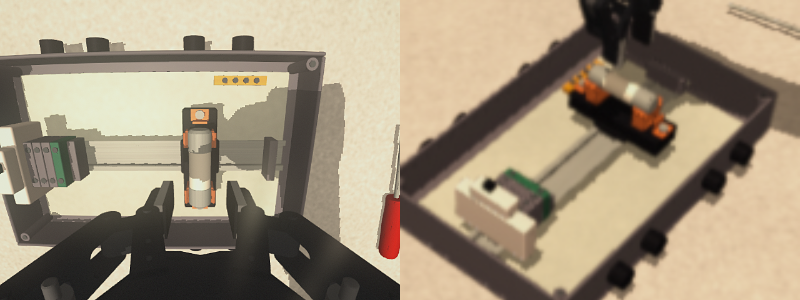

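The wrist half shows the fuse level in both clips at (200,170), and the side half agrees at (625,85). Its centre is at (0.542, -0.139) and its top at 0.0855. Next I'll close the fingers and press the far end.

step_arm(
  increments=[255,0.008,0,0,0,255,0.012,0,0,0,255,0.01,0,0.006,0,255,0.006,0,0.01,0,255,0,0,0.008,0],
)

```text
time: 13.95
position: [0.5788, -0.1431, 0.0968]
tool_rot: [-0.0, 0.999, -0.052, -0.0]
force: [-0.1, 0.1, 0.3]
gripper_width: -0.0004
finger_force: 0.0
```

step_arm(
  increments=[255,0,0,0.005,0,255,0,0,0,0,255,0,0,0,0,255,0,0,0,0,255,0,0,0,0],
)

```text
time: 14.37
position: [0.5779, -0.1433, 0.0941]
tool_rot: [0.0, 0.999, -0.052, 0.0]
force: [-0.8, 1.8, -0.1]
gripper_width: -0.0
finger_force: 0.0
```

step_arm(
  increments=[255,0,0,0.004,0,255,0,0,0.002,0,255,0,0,0,0,255,0,0,0,0],
)

```text
time: 14.7
position: [0.5775, -0.1433, 0.0873]
tool_rot: [0.0, 0.999, -0.052, -0.0]
force: [-0.1, 0.2, 0.4]
gripper_width: -0.0
finger_force: 0.0
```

step_arm(
  increments=[255,0,0,0.001,0,255,0,0,0,0,255,0,0,0,0],
)

```text
time: 14.95
position: [0.5777, -0.1433, 0.0865]
tool_rot: [0.0, 0.999, -0.052, -0.0]
force: [0.7, 0.2, -0.1]
gripper_width: 0.0001
finger_force: 0.0
```

step_arm(
  increments=[255,0,0,0.001,0,255,0,0,0,0,255,0,0,0,0],
)

```text
time: 15.2
position: [0.578, -0.1433, 0.0858]
tool_rot: [0.0, 0.999, -0.052, 0.0]
force: [0.3, -0.2, 1.6]
gripper_width: -0.0002
finger_force: 0.7
```

step_arm(
  increments=[255,0,0,0.0007,0,255,0,0,0.0007,0,255,0,0,0,0],
)

```text
time: 15.45
position: [0.5783, -0.1433, 0.0848]
tool_rot: [0.0, 0.999, -0.052, 0.001]
force: [-0.5, 0.4, 4.2]
gripper_width: 0.0002
finger_force: 2.4
```

step_arm(
  increments=[255,0,0,0.0007,0,255,0,0,0,0],
)

```text
time: 15.62
position: [0.5785, -0.1433, 0.0843]
tool_rot: [0.0, 0.999, -0.052, 0.001]
force: [0.4, -0.8, 5.8]
gripper_width: 0.0002
finger_force: 3.0
```

step_arm(
  increments=[255,0,0,0.0008,0,255,0,0,0.0008,0,255,0,0,0,0],
)

```text
time: 15.87
position: [0.579, -0.1434, 0.0832]
tool_rot: [0.0, 0.999, -0.052, 0.002]
force: [0.3, -0.0, 7.2]
gripper_width: 0.0003
finger_force: 3.4
```

step_arm(
  increments=[255,0,0,0.0008,0,255,0,0,0,0],
)

```text
time: 16.03
position: [0.5792, -0.1434, 0.0828]
tool_rot: [0.0, 0.999, -0.052, 0.002]
force: [-0.5, 0.9, 9.2]
gripper_width: -0.0002
finger_force: 4.4
```

step_arm(
  increments=[255,0,0,0.0008,0,255,0,0,0,0],
)

```text
time: 16.2
position: [0.5795, -0.1434, 0.0824]
tool_rot: [0.0, 0.999, -0.052, 0.002]
force: [-1.2, 0.3, 8.9]
gripper_width: 0.0002
finger_force: 4.8
```

step_arm(
  increments=[255,-0.0005,0,0.0008,0,255,0,0,0.0008,0,255,0,0,0,0],
)

```text
time: 16.45
position: [0.5798, -0.1435, 0.0813]
tool_rot: [0.001, 0.999, -0.052, 0.003]
force: [0.1, 1.1, 10.0]
gripper_width: 0.0002
finger_force: 5.2
```

step_arm(
  increments=[255,-0.0005,0,0.0008,0,255,0,0,0,0],
)

```text
time: 16.62
position: [0.5797, -0.1435, 0.0806]
tool_rot: [0.001, 0.999, -0.052, 0.004]
force: [0.5, -0.5, 9.6]
gripper_width: 0.0
finger_force: 4.7
```

step_arm(
  increments=[255,0,0,0.0008,0,255,0,0,0,0],
)

```text
time: 16.78
position: [0.5797, -0.1434, 0.0796]
tool_rot: [0.0, 0.999, -0.052, 0.003]
force: [2.1, -0.9, 8.4]
gripper_width: 0.0001
finger_force: 4.1
```

step_arm(
  increments=[255,0,0,0.0006,0,255,0,0,0,0],
)

```text
time: 16.95
position: [0.5796, -0.1434, 0.0786]
tool_rot: [0.0, 0.999, -0.052, 0.003]
force: [1.0, -0.3, 2.4]
gripper_width: 0.0001
finger_force: 1.1
```

step_arm(
  increments=[255,0,0,0.0006,0,255,0,0,0,0],
)

```text
time: 17.12
position: [0.576, -0.1431, 0.0751]
tool_rot: [-0.0, 0.999, -0.052, -0.001]
force: [0.8, 0.7, 0.0]
gripper_width: 0.0001
finger_force: 0.2
```

step_arm(
  increments=[255,0,0,0.0006,0,255,0,0,0,0],
)

```text
time: 17.28
position: [0.5761, -0.1431, 0.0747]
tool_rot: [-0.0, 0.999, -0.052, -0.001]
force: [-1.2, -0.2, 1.9]
gripper_width: 0.0002
finger_force: 1.1
```

step_arm(
  increments=[255,0,0,0.001,0,255,0,0,0,0,255,0,0,0,0],
)

```text
time: 17.53
position: [0.5766, -0.1432, 0.0743]
tool_rot: [0.0, 0.999, -0.052, -0.0]
force: [-0.8, 0.7, 3.6]
gripper_width: 0.0005
finger_force: 1.8
```

step_arm(
  increments=[255,0,0,-0.006,0,255,0,0,-0.01,0,255,0,0,-0.012,0,255,-0.005,0,-0.005,0,255,-0.015,0,0,0],
)

```text
time: 17.95
position: [0.5599, -0.1411, 0.1098]
tool_rot: [0.0, 0.999, -0.052, 0.003]
force: [-0.0, -0.5, 0.7]
gripper_width: -0.0003
finger_force: 0.0
```

step_arm(
  increments=[255,-0.02,0,0,0,255,-0.02,0,0,0,255,-0.01,0,0,0,255,0,0,0,0,255,0,0,0,0],
)

```text
time: 18.37
position: [0.5073, -0.1361, 0.108]
tool_rot: [0.0, 0.999, -0.052, 0.001]
force: [0.4, 0.1, 0.6]
gripper_width: -0.0002
finger_force: 0.0
```

```bash
cat > f.py <<'E'
from h import *
s=sensors.observe(); print(s["position"],s["force"])
for n in ("wrist","side","scene"):
    p=imaging.grab_frame(n); C=cloud(p); save(p,f"{n}f.png")
    for o in imaging.outline_of(p,"fuse"):
        Q=C[o["pixels"]]; Q=Q[np.isfinite(Q).all(1)]
        if abs(Q[:,1].mean()+.14)<.03:
            r=cv2.minAreaRect(Q[Q[:,2]>.06][:,:2].astype(np.float32)); print(n,o["confidence"],r)
            for e in (Q[:,0]<.515,(abs(Q[:,0]-.542)<.01),Q[:,0]>.568):
                if e.any(): print("  ",Q[e].mean(0).round(4),np.percentile(Q[e][:,2],95).round(4))
E
python3 f.py
```

```text
[ 0.50729601 -0.13610957  0.10799337] [0.38940448 0.06654917 0.61925446]
wrist 0.86 ((0.5426175594329834, -0.1398690640926361), (0.022231150418519974, 0.07719912379980087), 83.87312316894531)
   [ 0.5113 -0.1371  0.083 ] 0.0861
   [ 0.542  -0.1393  0.0773] 0.0807
   [ 0.5744 -0.1424  0.0717] 0.0744
side 0.79 ((0.5402005910873413, -0.1371573656797409), (0.02816198207437992, 0.07713750749826431), 83.2536849975586)
   [ 0.5073 -0.1329  0.0778] 0.0848
   [ 0.5424 -0.1391  0.0695] 0.079
   [ 0.573  -0.1474  0.0649] 0.0743
scene 0.73 ((0.5432894825935364, -0.14062531292438507), (0.020345546305179596, 0.07749088108539581), 85.04008483886719)
   [ 0.5018 -0.1369  0.0732] 0.0873
   [ 0.5427 -0.14    0.0786] 0.0834
   [ 0.5765 -0.1442  0.0706] 0.0775
```

The far end is home (top at 0.0744). Now the near end.

step_arm(
  increments=[255,0.002,0,0.006,0,255,0,0,0.007,0,255,0,0,0.004,0,255,0,0,0,0,255,0,0,0,0],
)

```text
time: 19.08
position: [0.5086, -0.1359, 0.0894]
tool_rot: [-0.0, 0.999, -0.052, -0.001]
force: [0.3, 0.4, -0.3]
gripper_width: 0.0004
finger_force: 0.0
```

step_arm(
  increments=[255,0,0,0.0015,0,255,0,0,0,0,255,0,0,0,0],
)

```text
time: 19.33
position: [0.5092, -0.1361, 0.0888]
tool_rot: [0.0, 0.999, -0.052, 0.0]
force: [0.9, 0.6, 0.4]
gripper_width: -0.0003
finger_force: 0.0
```

step_arm(
  increments=[255,0,0,0.0015,0,255,0,0,0,0,255,0,0,0,0],
)

```text
time: 19.58
position: [0.5091, -0.1361, 0.0872]
tool_rot: [0.0, 0.999, -0.052, -0.0]
force: [0.1, 0.2, 0.3]
gripper_width: -0.0001
finger_force: 0.0
```

step_arm(
  increments=[255,0,0,0.001,0,255,0,0,0.001,0,255,0,0,0,0],
)

```text
time: 19.83
position: [0.5091, -0.1361, 0.0856]
tool_rot: [0.0, 0.999, -0.052, 0.0]
force: [-1.6, 0.3, 3.8]
gripper_width: 0.0001
finger_force: 1.9
```

step_arm(
  increments=[255,0,0,0.0008,0,255,0,0,0.0008,0,255,0,0,0,0],
)

```text
time: 20.08
position: [0.5089, -0.1361, 0.0842]
tool_rot: [0.0, 0.999, -0.052, -0.0]
force: [-2.3, -0.8, 6.3]
gripper_width: -0.0
finger_force: 3.3
```

step_arm(
  increments=[255,0,0,0.0008,0,255,0,0,0,0],
)

```text
time: 20.25
position: [0.5089, -0.1361, 0.0837]
tool_rot: [0.0, 0.999, -0.052, -0.0]
force: [-3.1, 0.7, 7.9]
gripper_width: -0.0002
finger_force: 4.0
```

step_arm(
  increments=[255,0,0,0.0008,0,255,0,0,0,0],
)

```text
time: 20.42
position: [0.5088, -0.1361, 0.0829]
tool_rot: [0.0, 0.999, -0.052, -0.0]
force: [-3.5, 1.4, 7.8]
gripper_width: 0.0004
finger_force: 4.0
```

step_arm(
  increments=[255,0,0,0.0008,0,255,0,0,0,0],
)

```text
time: 20.58
position: [0.5087, -0.136, 0.0822]
tool_rot: [0.0, 0.999, -0.052, -0.0]
force: [-4.5, -0.2, 8.9]
gripper_width: 0.0002
finger_force: 4.5
```

step_arm(
  increments=[255,0,0,0.0008,0,255,0,0,0,0],
)

```text
time: 20.75
position: [0.5085, -0.136, 0.0813]
tool_rot: [0.0, 0.999, -0.052, -0.001]
force: [-4.0, 1.0, 8.8]
gripper_width: 0.0002
finger_force: 4.1
```

step_arm(
  increments=[255,0,0,0.0008,0,255,0,0,0,0],
)

```text
time: 20.92
position: [0.5084, -0.136, 0.0803]
tool_rot: [0.0, 0.999, -0.052, -0.001]
force: [-2.6, 0.6, 6.5]
gripper_width: 0.0001
finger_force: 3.2
```

step_arm(
  increments=[255,0,0,0.0006,0,255,0,0,0,0],
)

```text
time: 21.08
position: [0.5085, -0.136, 0.0795]
tool_rot: [0.0, 0.999, -0.052, -0.001]
force: [-2.0, 0.2, 5.3]
gripper_width: 0.0001
finger_force: 2.7
```

step_arm(
  increments=[255,0,0,0.0006,0,255,0,0,0,0],
)

```text
time: 21.25
position: [0.5087, -0.1361, 0.0786]
tool_rot: [0.0, 0.999, -0.052, -0.0]
force: [-1.4, 0.8, 3.0]
gripper_width: 0.0002
finger_force: 1.4
```

step_arm(
  increments=[255,0,0,0.0006,0,255,0,0,0,0],
)

```text
time: 21.42
position: [0.5091, -0.1361, 0.0775]
tool_rot: [-0.0, 0.999, -0.052, 0.0]
force: [-0.3, 0.1, 0.0]
gripper_width: 0.0002
finger_force: 0.0
```

step_arm(
  increments=[255,0,0,0.0006,0,255,0,0,0,0],
)

```text
time: 21.58
position: [0.5091, -0.136, 0.0767]
tool_rot: [-0.0, 0.999, -0.052, -0.0]
force: [0.3, 0.4, 0.3]
gripper_width: -0.0001
finger_force: 0.0
```

step_arm(
  increments=[255,0,0,0.0006,0,255,0,0,0,0,255,0,0,0,0],
)

```text
time: 21.83
position: [0.5091, -0.136, 0.0764]
tool_rot: [-0.0, 0.999, -0.052, -0.0]
force: [-0.7, -0.3, 0.7]
gripper_width: -0.0
finger_force: 0.0
```

Snapped. I'll press on lightly to confirm it is seated, then back off.

step_arm(
  increments=[255,0,0,0.001,0,255,0,0,0.001,0,255,0,0,0,0],
)

```text
time: 22.08
position: [0.5089, -0.1361, 0.0743]
tool_rot: [-0.0, 0.999, -0.052, -0.0]
force: [-0.7, 0.2, 0.1]
gripper_width: 0.0003
finger_force: 0.0
```

step_arm(
  increments=[255,0,0,0.001,0,255,0,0,0.001,0,255,0,0,0,0],
)

```text
time: 22.33
position: [0.5092, -0.1361, 0.0733]
tool_rot: [0.0, 0.999, -0.052, 0.0]
force: [-1.9, -0.3, 6.1]
gripper_width: 0.0005
finger_force: 2.9
```

step_arm(
  increments=[255,0,0,-0.005,0,255,0,0,-0.015,0,255,-0.005,0,-0.03,0,255,-0.01,0,-0.03,0,255,0,0,-0.015,0],
)

```text
time: 22.75
position: [0.4946, -0.1344, 0.1709]
tool_rot: [0.001, 0.999, -0.052, 0.002]
force: [0.6, -0.3, 1.1]
gripper_width: 0.0003
finger_force: 0.0
```

step_arm(
  increments=[255,0,0,0,0,255,0,0,0,0,255,0,0,0,0,255,0,0,0,0],
)

```text
time: 23.08
position: [0.4931, -0.1344, 0.1659]
tool_rot: [-0.0, 0.999, -0.052, -0.002]
force: [0.1, 0.1, -0.4]
gripper_width: 0.0001
finger_force: 0.0
```

```bash
python3 f.py; ls pics
```

```text
[ 0.49307646 -0.13436504  0.16594757] [ 0.11872738  0.10920342 -0.42822947]
wrist 0.79 ((0.5419571995735168, -0.13916580379009247), (0.021087119355797768, 0.07517389208078384), 84.64775848388672)
   [ 0.5104 -0.1362  0.0719] 0.0741
   [ 0.5421 -0.1395  0.0708] 0.0734
   [ 0.5736 -0.1429  0.0718] 0.074
side 0.65 ((0.5427406430244446, -0.13545718789100647), (0.026807650923728943, 0.08314140141010284), 80.57205200195312)
   [ 0.5066 -0.1339  0.0686] 0.0732
   [ 0.542  -0.1346  0.0669] 0.0728
   [ 0.5739 -0.1451  0.0668] 0.0728
scene 0.44 ((0.5436996817588806, -0.13983966410160065), (0.020687837153673172, 0.078098826110363), 81.31978607177734)
   [ 0.51   -0.1366  0.0725] 0.0766
   [ 0.5421 -0.1401  0.0722] 0.0772
   [ 0.5763 -0.1441  0.0696] 0.0772
crop.png
laid.png
scene1.png
scenef.png
side1.png
sidef.png
v10.1.png
v9.6.png
w1.png
wb.png
wrist_8.0.png
wristf.png
```

View pics/wristf.png

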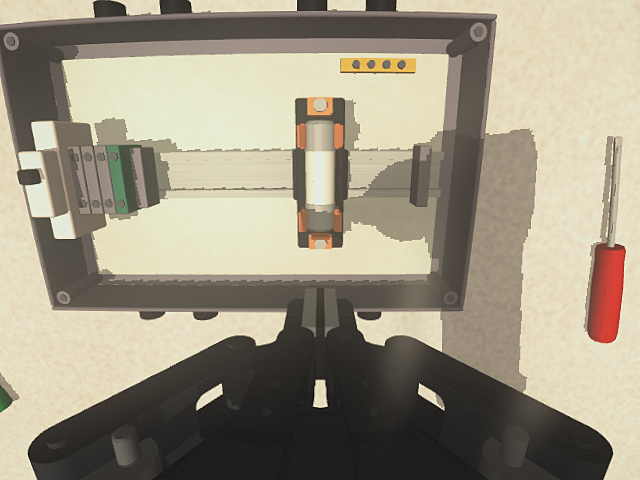

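The fuse lies at (320,175) between both clips and its tops are level at 0.074. It is centred between the end tabs, and the gripper is clear.

```bash
python3 -c "
from bench import bot
print(bot.sign_off())"
```

```text
the job is handed in; nothing more can be done
None
```

The thick fuse is home in both clips: both ends snapped down, its top level at about 74 mm. It is released, the arm is clear, and the job was handed in at about 23 s; no verdict came back.

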